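# Clamp a culture flask in the microscope stage holder

### The job

Lift the culture flask into the grey stage holder, lying flat between the two rails with its cap end between the two stop posts. Then turn the holder's knob clockwise until the cam holds the flask against the posts and the knob's slip clutch clicks once; stop at that first click, let go, and do not press the flask hard or disturb the glassware and boxes around.

Things in the scene. Friction and masses are not known exactly. Their poses are not given: they have to be found in the camera images.
- flask: Small empty clear-plastic culture flask lying flat: body 64 x 46 x 25 mm (x, y, z), about 60 g, balanced 4 mm from the origin towards the cap; a 24 mm wide neck shoulder and a 21 mm wide round blue cap stick out of its +x end, the cap ending 64 mm from the origin. Origin: centre of the underside of the 64 x 46 mm body; +x towards the cap, z up.
- holder: Grey metal stage holder fixed to the bench: plate 190 x 90 x 10 mm. Origin: underside of the plate, mid-bay; +x towards the stop posts, z up. Two aluminium rails along x at y = -29 and +29 mm (6 mm wide, 52 mm free between them, x from -19 to +25 mm, tops 18 mm above the bench) guide the flask's sides. The cam clamp stands at x = -62 mm, y = 0.
- cam: White eccentric cam disc, 50 mm diameter, 14 to 32 mm above the bench, on a vertical axis under the knob. Origin on the axis, 10 mm above the bench; +x along the lobe (35 mm from the axis; opposite side 15 mm). Turning clockwise seen from above pushes the flask to the posts; it is tight after 0.6 to 1.6 rad, varying by start. Light drag (0.15 N m); stays where left.
- knob: Black torque-limiting knob on the cam: 28 mm disc and upright bar grip 34 mm long, 12 mm thick, from 46 to 73 mm above the bench. Origin on the vertical axis, 40 mm above the bench; +x along the bar (end with white line), as the cam's +x until the clutch slips. Turned clockwise it carries the cam; turned back it opens the cam.
- knob_grip (a point): Point to grip: on the knob's axis, halfway up the bar, 60 mm above the bench. With the cam blocked the resisting torque climbs to 0.4 to 0.5 N m at 0.1 rad of slip of knob over cam (held still, friction lets it read 0.2 to 0.3 lower), then falls by 0.2 or more by 0.3 rad (the click), peaks again at 0.5 rad; past 0.6 rad is a second click. It stays where left.
- erlenmeyer: Bystander: conical glass flask, 68 mm across the base, 96 mm high. Origin at the centre of its underside.
- tip_box: Bystander: grey box of pipette tips with clear lid, 118 x 83 x 61 mm. Origin at the centre of its underside.
- jar: Bystander: closed jar, 60 mm across, about 85 mm high. Origin at the centre of its underside.
- bay (a point): Point on the plate's top, 10 mm above the bench, axes as the holder's: the mean place of the flask's origin as it touches the posts (they are set within 2 mm of their mean; clamping pushes it 1 to 4 mm further along +x). With the cam open as at the start the flask's origin fits anywhere from 2 to 7 mm short of this point (towards -x).
- stop (a point): On the plate's top, 32 mm along +x from the bay point: mean place of the faces of two aluminium stop posts, which are set within 2 mm of it, differently each time. The posts are 32 mm apart, tops 30 mm above the bench; they stop the flask's shoulders, neck and cap pass between. On springs they yield together along +x, 1 mm per 4 N, 6 mm at most.
Things that resemble listed ones, but are neither listed nor needed, are in the scene too. There is more than one size of the flask; the job needs the larger.

How it is judged:
By the outcome, as a careful person would: the job done as asked, in the order asked, and still so for the second after the job is handed in, with the robot touching nothing.
It also fails if it takes over 61 s, if anything falls off the work surface, if the arm or the gripper's body presses on something with over 40 N, if the wrist force passes 120 N, or if a joint passes its speed limit or range.

### The arm

A 6-joint arm with a two-finger parallel gripper is mounted at the origin on the work surface. World frame = base frame: x ahead of the robot, y to its left, z up, the work surface at z = 0. Lengths are in m, angles in rad, forces in N, time in s.
With the tool pointing down it reaches from about 0.375 to 0.975 m from the base axis. Payload 3.8 kg.
Tool frame: the origin (TCP) lies at the very end of the fingers, on their centre line; the grasp point (between the pads) lies 19 mm behind it; y points along the fingers, x is the direction in which the jaws open and shut, and the axes are right-handed (so a half turn about y gives the same grasp; the last joint's range is limited). The gripper opens to 85 mm and grips with 20 to 120 N. Pads are 22 mm wide; open, the fingers measure 114 mm over their backs; the gripper's body (76 mm by 85 mm) begins 54 mm behind the grasp point. The pads swing forward as they close: fully open they stand 13 mm farther back than shut.
Start: joints at [1.245, 0.264, 1.604, -0, 1.274, -0.037], TCP at [0.192, 0.647, 0.231] pointing down, gripper open.
Joint ranges: [-2.63, 2.63], [-0.94, 2.18], [0.31, 2.57], [-1.31, 4.45], [0, 2.66], [-2.55, 2.55]. Speed limits (rad/s): [2.57, 2.57, 3.14, 3.14, 3.14, 3.14].

### API

Orientations are given as a rotation vector (axis times angle).
In Python, from workcell import bot, cams gives the robot as it stands.
- The arm moves only by the tool play_rows, never from a script. Its argument "motion" is a list of rows, each a list of 2 entries, a list of its own where there are three numbers: the shift along the world's x, y, z normalised to -1 to 1, where 1 is 400 mm, then the turn, a rotation vector about the world's x, y, z normalised to -1 to 1, where 1 is pi/4 rad. In form: [[[tx, ty, tz], [ax, ay, az]], ...]. A call has 1 to 10 rows; each row is the pose to reach, as a shift and turn from the pose commanded when the call began; what a row does not reach only later rows make up. A row lasts 1/8 s, in which the tool goes at most 62.5 mm and 10.7 degrees, less where a joint would pass 70% of its speed; a pose out of reach is approached as far as the arm can. A call with a number of a shift or a turn outside -1 to 1 is refused whole. A call with a gripper value outside its range is refused whole. "gripper" is the closure, from 0 (fully open) to 1 (shut), set as the call begins (left out, the last holds). The fingers move at their own pace and stop on an object; "squeeze" is the grip in N (left out, the last holds). Time passes only in rows, so rows that repeat a pose let the fingers close. It gives the time, the measured TCP pose, the force and the opening at its end, in the units of the state.
- bot.read_state(): the state, without advancing time (a new reading comes with each control period).
- cams.read_camera(name): name is "scene" or "top" or "wrist"; returns (picture, depth): 480x640x3 uint8, red, green, blue; 480x640 float32, m along the optical axis (not along the pixel's ray), 0 where there is no reading.
- cams.calibration(name): a dict with "mtx" (3x3 intrinsics, pixels), "R" (3x3) and "t" (3): a world point X has camera coordinates R X + t; the wrist camera has in their place "tool_from_camera" (4x4, takes a point from camera to tool coordinates, whose origin is the TCP and whose axes are the tool frame's). Camera axes: x right, y down, z forward; pixel columns grow to the right and rows downward; lengths in m; the calibration is good to about 2 mm. The wrist camera is an equidistant fisheye: a pixel r from the principal point sees the ray r / f radians off the axis. A picture is of the moment at which its call begins: read the wrist's pose just before it. calibration takes no time and is no camera call.
- bot.finish_job(): hands the job in, once; it reports no verdict.
Trained networks look in the newest picture that a camera, given by its name, has taken for a name from the list of things; names that differ only in an ending like _2 or _b are one class to them, and where a whole thing is asked for, a point or a joint stands for the part that bears it (a point fixed in the world has none). Each returns a list of dicts, best first, with "conf" (0 to 1); they miss things now and then, are a little off and sometimes report something else, mostly with a low value. They report only what shows in the picture. A call takes as long as a camera call. They do not tell look-alikes from the thing itself.
- cams.recognise(camera, label): "xyz" ([x, y, z] in m, in the coordinates of the camera as it stood for that picture, good to about 4 mm: the middle of the surface that is visible of it).
- cams.regions_of(camera, label): "mask" (480x640 bool, what is visible of it).
- cams.mark_of(camera, label): "xyz" ([x, y, z] in m, in the coordinates of the camera as it stood for that picture, good to about 4 mm: a listed point, or the origin of a listed thing).
The state is a dict: "time": time; "q": joint angles; "joint_vel": joint speeds; "joint_torque": joint torques, N m; "tool_pos": TCP position; "tcp_rot": TCP orientation; "wrist_force": force on the tool from outside, world axes, zero at the start; "torque": the same for the moment, N m; "width": opening from 0.0 (shut) to 1.0 (fully open).
Only numpy, scipy, OpenCV 4.12 (cv2) and the standard library are available. Lean on these libraries where they do the work, as an engineer would, in place of code of your own. Each camera call takes 0.05 s, during which the arm holds its last target.

## Working session

There is one attempt and no reset: what is moved stays moved. The work goes in short steps, Python scripts to look and compute and a tool call to move; the robot and the scene stay as the last step left them, time stands still between calls to the robot, and variables do not carry over. Pictures are saved under pics/ and viewed, and the job is handed in when it is done.

Besides the shell and the picture viewer there is one more tool, called after "Emit:" in YAML: its name, and indented under it one key for each argument. play_rows: Moves the arm, as the interface text tells. Its arguments: {"type":"object","properties":{"motion":{"type":"array","items":{"type":"array"}},"gripper":{"type":"number"},"squeeze":{"type":"number"}},"required":["motion"]}

```bash
ls; mkdir -p pics; python3 - <<'E'
from workcell import bot,cams
import cv2,numpy as np
s=bot.read_state();print(s)
for n in("scene","top","wrist"):
    p,d=cams.read_camera(n);cv2.imwrite(f"pics/{n}0.png",p[:,:,::-1]);np.save(f"{n}0_d.npy",d)
    c=cams.calibration(n);print(n,c)
E
```

```text
pics
{'time': 0.0, 'q': array([ 1.24509007e+00,  2.64774457e-01,  1.60536569e+00,  8.44335271e-06,
        1.27369782e+00, -3.69045715e-02]), 'joint_vel': array([-0.00130596, -0.00023254,  0.00119786, -0.00051098,  0.00070115,
        0.00040848]), 'joint_torque': array([-2.77370797e-03, -5.15102041e+01, -3.67313468e+01, -4.92916533e-04,
        1.30891905e-02,  4.38020052e-06]), 'tool_pos': array([0.19201203, 0.64635632, 0.22995215]), 'tcp_rot': array([-1.3333941 , -0.99250981,  0.99558927]), 'wrist_force': array([ 0.38257777, -0.02667588, -0.53499965]), 'torque': array([-0.01730121, -0.05773827,  0.00359365]), 'width': 1.0042257186813321}
scene {'mtx': array([[536.27307102,   0.        , 312.88695949],
       [  0.        , 536.27307102, 235.56395986],
       [  0.        ,   0.        ,   1.        ]]), 'R': array([[-0.68479578,  0.72868176, -0.00881089],
       [ 0.58247663,  0.54005036, -0.60750851],
       [-0.43792204, -0.42115141, -0.7942643 ]]), 't': array([ 0.4373132 , -0.24525037,  1.45299689])}
top {'mtx': array([[537.6658148 ,   0.        , 322.35414756],
       [  0.        , 537.6658148 , 237.12728459],
       [  0.        ,   0.        ,   1.        ]]), 'R': array([[ 0.00349068, -0.9999634 , -0.00781107],
       [-0.99320974, -0.00255857, -0.11630933],
       [ 0.11628509,  0.00816402, -0.99318232]]), 't': array([-0.07059764,  0.56115954,  1.00614769])}
wrist {'mtx': array([[371.64829954,   0.        , 318.77140599],
       [  0.        , 371.64829954, 236.6577587 ],
       [  0.        ,   0.        ,   1.        ]]), 'tool_from_camera': array([[ 9.99999949e-01, -2.96479316e-04, -1.20373746e-04,
        -9.39459133e-04],
       [ 2.81774537e-05, -2.93134815e-01,  9.56071116e-01,
        -1.41608187e-01],
       [-3.18741047e-04, -9.56071071e-01, -2.93134792e-01,
         7.46052279e-02],
       [ 0.00000000e+00,  0.00000000e+00,  0.00000000e+00,
         1.00000000e+00]])}
```

View pics/scene0.png

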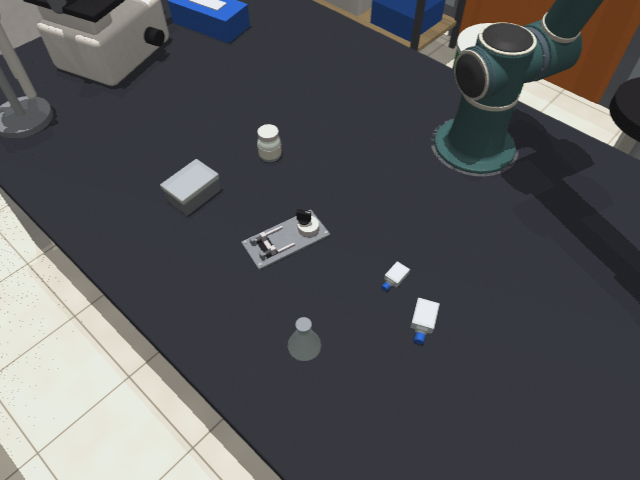

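View pics/top0.png

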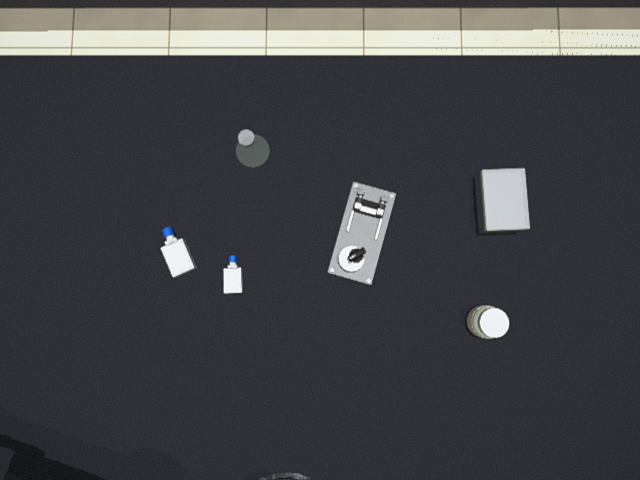

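View pics/wrist0.png

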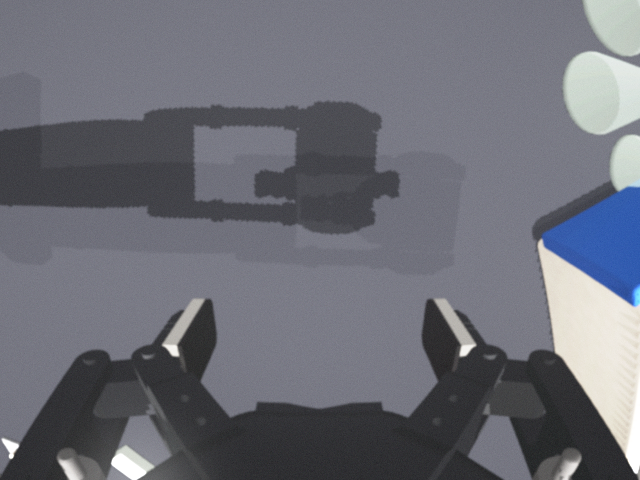

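Top view: two flasks, the larger at about (178,257) and a smaller one at (233,279). The holder is at (362,233) with its cam/knob at (353,257) and its posts near (370,205). The Erlenmeyer is at (252,150), the tip box at (504,200) and the jar at (490,322).

```bash
cat > h.py <<'E'
from workcell import bot,cams
import cv2,numpy as np
from scipy.spatial.transform import Rotation as Ro
def towld(n,pc,s=None):
    c=cams.calibration(n);pc=np.atleast_2d(pc)
    if n!="wrist": return (pc-c["t"])@c["R"]
    T=c["tool_from_camera"];pt=pc@T[:3,:3].T+T[:3,3]
    return pt@Ro.from_rotvec(s["tcp_rot"]).as_matrix().T+s["tool_pos"]
def cloud(n,d,mask=None,s=None):
    c=cams.calibration(n);K=c["mtx"]
    m=(d>0) if mask is None else (mask&(d>0))
    v,u=np.nonzero(m);z=d[v,u].astype(float)
    x=(u-K[0,2])/K[0,0];y=(v-K[1,2])/K[1,1]
    if n=="wrist":
        r=np.hypot(x,y);k=np.where(r>1e-9,np.tan(r)/np.maximum(r,1e-9),1);x,y=x*k,y*k
    return towld(n,np.c_[x*z,y*z,z],s),u,v
def rayplane(n,u,v,h,s=None):
    c=cams.calibration(n);K=c["mtx"];x=(u-K[0,2])/K[0,0];y=(v-K[1,2])/K[1,1]
    if n=="wrist":
        r=np.hypot(x,y);k=np.tan(r)/max(r,1e-9);x,y=x*k,y*k
    o=towld(n,[0,0,0],s)[0];p=towld(n,[x,y,1.],s)[0];d=p-o
    return o+d*(h-o[2])/d[2]
E
python3 - <<'E'
from h import *
np.set_printoptions(precision=4,suppress=True)
for n in("top","scene"):
    for l in("flask","holder","cam","knob","knob_grip","bay","stop","erlenmeyer","tip_box","jar"):
        for k in cams.mark_of(n,l): print(n,l,round(k["conf"],2),towld(n,k["xyz"])[0])
for l in("flask","holder","knob"):
    for i,k in enumerate(cams.regions_of("top",l)):
        m=k["mask"];d=np.load("top0_d.npy");P,u,v=cloud("top",d,m)
        print(l,k["conf"],m.sum(),u.mean(),v.mean(),P.mean(0),np.percentile(P[:,2],[5,50,95]))
print(bot.read_state()["time"])
p=cv2.imread("pics/top0.png");a=cv2.resize(p[215:305,145:265],None,fx=5,fy=5);b=cv2.resize(p[175:290,320:405],None,fx=5,fy=5)
cv2.imwrite("pics/c1.png",a);cv2.imwrite("pics/c2.png",b)
E
```

```text
top flask 0.64 [0.5242 0.2116 0.0002]
top flask 0.62 [ 0.4809  0.1085 -0.0001]
top holder 0.88 [ 0.5839 -0.1497 -0.0005]
top cam 0.59 [ 0.5274 -0.1351  0.0064]
top knob 0.57 [ 0.5218 -0.1309  0.0388]
top knob_grip 0.49 [ 0.5264 -0.132   0.0596]
top bay 0.78 [ 0.5821 -0.1467  0.0053]
top stop 0.75 [ 0.6151 -0.1621  0.0063]
top erlenmeyer 0.86 [ 0.7424  0.0724 -0.0017]
top tip_box 0.88 [ 0.6345 -0.4131  0.0009]
top tip_box 0.35 [0.5236 0.2169 0.0003]
top jar 0.76 [ 0.3966 -0.3811 -0.0013]
scene flask 0.9 [0.5205 0.2111 0.0043]
scene flask 0.64 [ 0.5225 -0.1327  0.0641]
scene flask 0.63 [ 0.482   0.1061 -0.004 ]
scene holder 0.67 [ 0.4027 -0.3796  0.0025]
scene holder 0.56 [ 0.585  -0.1503  0.0033]
scene cam 0.63 [ 0.529  -0.1337  0.0141]
scene knob 0.78 [ 0.5219 -0.1326  0.0404]
scene knob 0.52 [ 0.6185 -0.1598  0.0117]
scene knob_grip 0.61 [ 0.5269 -0.1344  0.0613]
scene knob_grip 0.35 [ 0.5855 -0.1501  0.0017]
scene bay 0.6 [ 0.5839 -0.1504  0.0116]
scene stop 0.89 [ 0.6153 -0.1583  0.0102]
scene stop 0.42 [ 0.743   0.0743 -0.003 ]
scene erlenmeyer 0.76 [ 0.743   0.0777 -0.0014]
scene tip_box 0.96 [ 0.6335 -0.4084  0.0013]
scene jar 0.97 [ 0.4036 -0.3789  0.0053]
scene jar 0.52 [0.7392 0.0734 0.0005]
flask 0.91 1092 177.01744719926538 254.71625344352617 [0.5276 0.2148 0.02  ] [0.0003 0.0223 0.026 ]
flask 0.91 575 232.85391304347826 277.4591304347826 [0.4838 0.1053 0.0161] [0.0088 0.0168 0.0203]
holder 0.75 4257 361.5865566037736 233.42735849056604 [ 0.5715 -0.146   0.0135] [0.0051 0.0088 0.0329]
knob 0.58 202 356.4191919191919 255.0252525252525 [ 0.5246 -0.133   0.0598] [0.0412 0.069  0.0735]
1.3
```

View pics/c1.png

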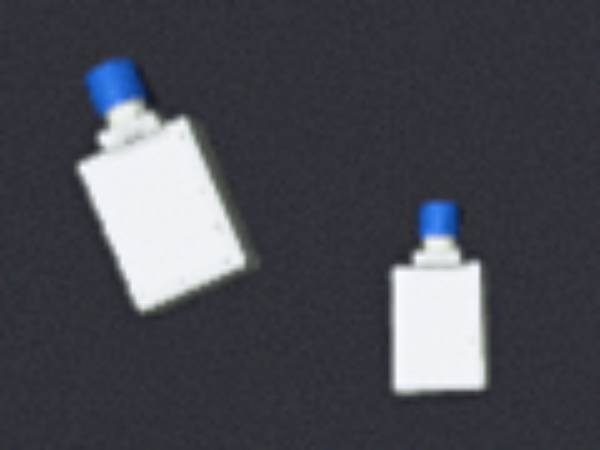

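View pics/c2.png

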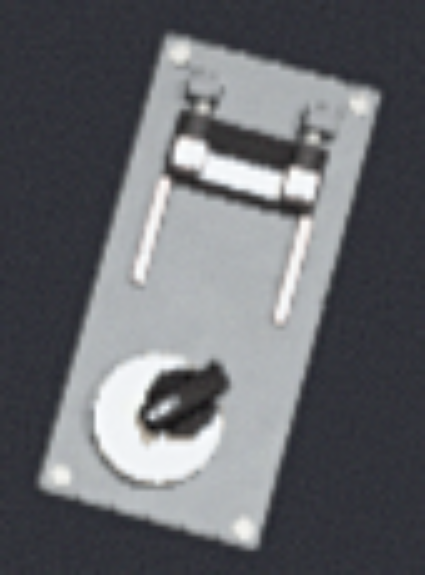

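Larger flask chosen: top (178,257), cap at (168,233); the look-alike at (233,279) is visibly smaller. In the knob crop the white line is at the lower-left end. Next I'll fit both poses.

```bash
cat > fit.py <<'E'
from h import *
np.set_printoptions(precision=4,suppress=True)
p=cv2.imread("pics/top0.png")
g=p.astype(int)
def rect(mask,h):
    n,lab,st,ce=cv2.connectedComponentsWithStats(mask.astype(np.uint8))
    i=1+np.argmax(st[1:,4]);v,u=np.nonzero(lab==i)
    c=max(cv2.findContours((lab==i).astype(np.uint8),cv2.RETR_EXTERNAL,cv2.CHAIN_APPROX_NONE)[0],key=len)[:,0]
    W=np.array([rayplane("top",a,b,h)[:2] for a,b in c])
    return cv2.minAreaRect((W*1000).astype(np.float32)), W
m=np.zeros(p.shape[:2],bool);m[230:282,155:200]=1
r,W=rect(m&(g.min(2)>190),.025);print("flask big",r)
m=np.zeros(p.shape[:2],bool);m[262:300,215:250]=1
r,W=rect(m&(g.min(2)>190),.018);print("flask small",r)
m=np.zeros(p.shape[:2],bool);m[178:290,322:402]=1
r,W=rect(m&(g.min(2)>75),.010);print("plate",r)
hsv=cv2.cvtColor(p,cv2.COLOR_BGR2HSV)
m=(hsv[:,:,1]>150)&(hsv[:,:,2]>100);m[:, 200:]=0;m[:215]=0
v,u=np.nonzero(m);print("cap",u.mean(),v.mean(),rayplane("top",u.mean(),v.mean(),.02))
E
python3 fit.py
```

```text
flask big ((528.8215942382812, 216.4034423828125), (76.60041046142578, 44.57245635986328), 24.761783599853516)
flask small ((483.5686950683594, 105.68980407714844), (56.70409393310547, 33.021141052246094), 1.4206676483154297)
plate ((574.1531372070312, -146.0113067626953), (90.77400207519531, 190.86952209472656), 74.34278869628906)
cap 166.98823529411766 231.31764705882352 [0.5735 0.2361 0.02  ]
```

```bash
python3 - <<'E'
from h import *
s=bot.read_state();R=Ro.from_rotvec(s["tcp_rot"]).as_matrix();print(R.round(3),np.degrees(np.arctan2(R[1,0],R[0,0])),s["time"])
E
```

```text
[[ 0.285 -0.    -0.959]
 [ 0.959 -0.     0.285]
 [-0.    -1.     0.   ]] 73.45148320699795 1.3
```

Emit:
play_rows:
  motion:
    - [[0.75,-0.97,-0.1],[0,0,0.92]]
    - [[0.75,-0.97,-0.1],[0,0,0.92]]
    - [[0.75,-0.97,-0.1],[0,0,0.92]]
    - [[0.75,-0.97,-0.1],[0,0,0.92]]
    - [[0.75,-0.97,-0.1],[0,0,0.92]]
    - [[0.75,-0.97,-0.1],[0,0,0.92]]
    - [[0.75,-0.97,-0.1],[0,0,0.92]]
    - [[0.75,-0.97,-0.1],[0,0,0.92]]
    - [[0.75,-0.97,-0.1],[0,0,0.92]]
    - [[0.75,-0.97,-0.1],[0,0,0.92]]
  gripper: 0
  squeeze: 25

```text
time: 2.55
tool_pos: [0.4922, 0.259, 0.1913]
tcp_rot: [-0.972, -1.52, 1.52]
wrist_force: [0.0, -0.9, -0.2]
width: 1.0
```

```bash
python3 - <<'E'
from h import *
np.set_printoptions(precision=4,suppress=True)
s=bot.read_state()
p,d=cams.read_camera("wrist");cv2.imwrite("pics/w1.png",p[:,:,::-1])
R=Ro.from_rotvec(s["tcp_rot"]).as_matrix();print(s["tool_pos"],R.round(3),s["joint_vel"])
for k in cams.mark_of("wrist","flask"):print(k["conf"],towld("wrist",k["xyz"],s))
for k in cams.regions_of("wrist","flask"):
    P,u,v=cloud("wrist",d,k["mask"],s);print(k["conf"],k["mask"].sum(),u.mean(),v.mean(),P.mean(0),np.percentile(P[:,2],[5,50,95]))
E
```

```text
[0.4922 0.259  0.1913] [[-0.419 -0.    -0.908]
 [ 0.908  0.    -0.419]
 [ 0.001 -1.     0.   ]] [ 0.0313 -0.0039  0.0005 -0.0002  0.0007 -0.0012]
0.79 [[ 0.4805  0.1064 -0.0008]]
0.57 [[0.5219 0.2079 0.0003]]
0.97 2630 170.27701674277017 137.736301369863 [0.4842 0.1091 0.0166] [0.007  0.018  0.0195]
0.83 4491 259.244573730141 229.16155739539047 [0.5265 0.2165 0.0231] [0.0161 0.0242 0.0256]
```

View pics/w1.png

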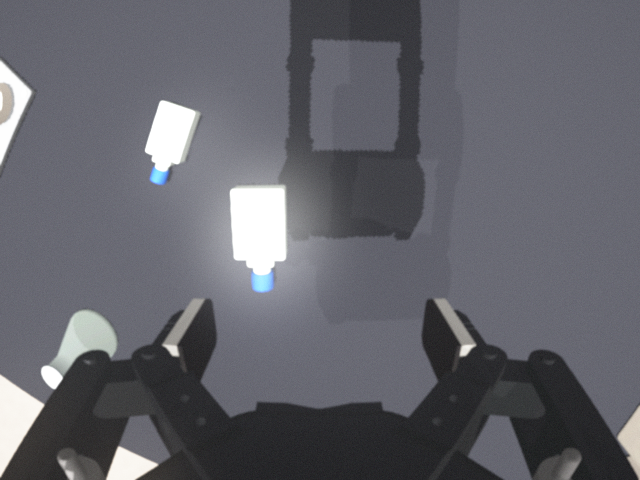

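The wrist view shows the larger flask, body at (260,222) with its cap at (262,280); the small one is at (172,135). I'll fit the body's top face.

```bash
cat > ff.py <<'E'
from h import *
np.set_printoptions(precision=4,suppress=True)
s=bot.read_state()
p=cv2.imread("pics/w1.png")
m=np.zeros(p.shape[:2],np.uint8);m[175:300,220:300]=1
m=(m>0)&(p.min(2)>150)
m=cv2.morphologyEx(m.astype(np.uint8),cv2.MORPH_OPEN,np.ones((27,27)))  # drop neck
c=max(cv2.findContours(m,cv2.RETR_EXTERNAL,cv2.CHAIN_APPROX_NONE)[0],key=len)[:,0]
W=np.array([rayplane("wrist",a,b,.025,s)[:2] for a,b in c])
r=cv2.minAreaRect((W*1000).astype(np.float32));print(r)
g=p[170:310,200:320];cv2.imwrite("pics/w1c.png",cv2.resize(g,None,fx=4,fy=4))
for q in [(231,187),(287,186),(286,260),(234,260),(262,290),(262,270)]: print(q,rayplane("wrist",*q,.025 if q[1]<265 else .012,s))
E
python3 ff.py
```

```text
((526.7516479492188, 213.8085479736328), (77.770263671875, 60.71989822387695), 24.094202041625977)
(231, 187) [0.5007 0.181  0.025 ]
(287, 186) [0.4802 0.2246 0.025 ]
(286, 260) [0.5412 0.2503 0.025 ]
(234, 260) [0.5615 0.2076 0.025 ]
(262, 290) [0.5845 0.2424 0.012 ]
(262, 270) [0.5651 0.2347 0.012 ]
```

View pics/w1c.png

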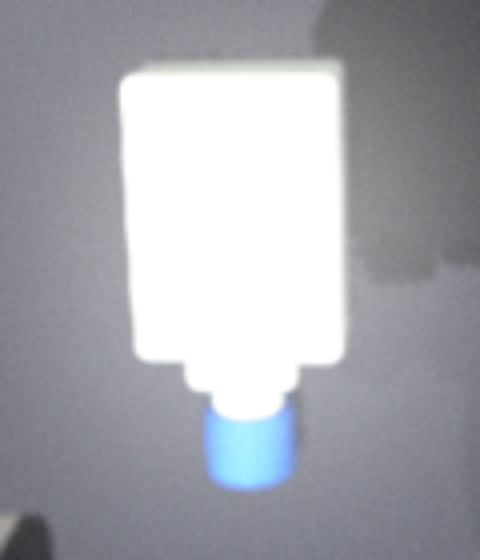

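Emit:
play_rows:
  motion:
    - [[0.086,-0.106,-0.1],[0,0,0]]
    - [[0.086,-0.106,-0.2],[0,0,0]]
    - [[0.086,-0.106,-0.3],[0,0,0]]
    - [[0.086,-0.106,-0.4],[0,0,0]]
    - [[0.086,-0.106,-0.453],[0,0,0]]
    - [[0.086,-0.106,-0.453],[0,0,0]]

```text
time: 3.45
tool_pos: [0.5241, 0.2172, 0.0081]
tcp_rot: [-0.967, -1.519, 1.525]
wrist_force: [0.5, -0.1, 0.6]
width: 1.001
```

```bash
python3 - <<'E'
from h import *
p,d=cams.read_camera("wrist");cv2.imwrite("pics/w2.png",p[:,:,::-1])
p,d=cams.read_camera("top");cv2.imwrite("pics/t2.png",cv2.resize(p[150:310,100:280],None,fx=4,fy=4)[:600,:,::-1])
E
```

```text
(no output)
```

View pics/w2.png

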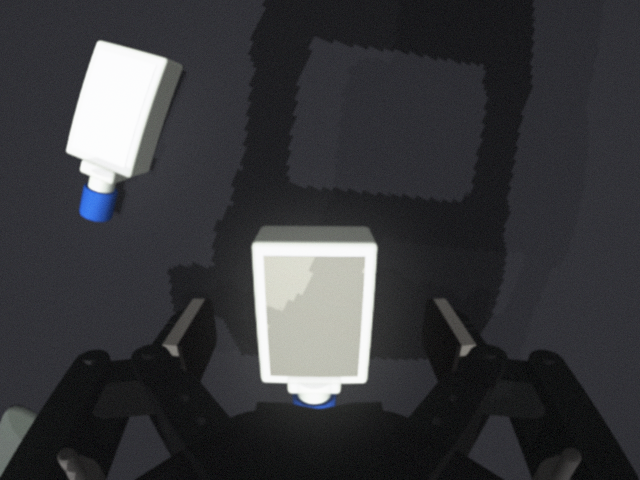

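Emit:
play_rows:
  motion:
    - [[0,0,0],[0,0,0]]
    - [[0,0,0],[0,0,0]]
    - [[0,0,0],[0,0,0]]
    - [[0,0,0],[0,0,0]]
    - [[0,0,0],[0,0,0]]
    - [[0,0,0],[0,0,0]]
  gripper: 0.7
  squeeze: 25

```text
time: 4.3
tool_pos: [0.5277, 0.2171, 0.0115]
tcp_rot: [-0.973, -1.523, 1.52]
wrist_force: [-1.4, 1.2, 6.9]
width: 0.531
```

```bash
python3 - <<'E'
from h import *
print(bot.read_state())
p,d=cams.read_camera("wrist");cv2.imwrite("pics/w3.png",p[:,:,::-1])
E
```

```text
{'time': 4.3, 'q': array([ 3.46453700e-01,  2.99722260e-01,  2.00863608e+00,  2.85857077e-04,
        8.31033274e-01, -1.65803515e+00]), 'joint_vel': array([ 0.00124959, -0.00208179,  0.0004356 , -0.00105294,  0.00039257,
        0.00070405]), 'joint_torque': array([-4.97110281e-01, -4.17753267e+01, -2.64596075e+01, -1.87240206e-01,
       -3.02784210e-01,  2.75212614e-02]), 'tool_pos': array([0.52769422, 0.21705645, 0.01147767]), 'tcp_rot': array([-0.97321782, -1.52291443,  1.51953241]), 'wrist_force': array([-1.4112512 ,  1.19495872,  6.90008846]), 'torque': array([0.07823116, 0.20879018, 0.03594113]), 'width': 0.5314038187208239}
```

View pics/w3.png

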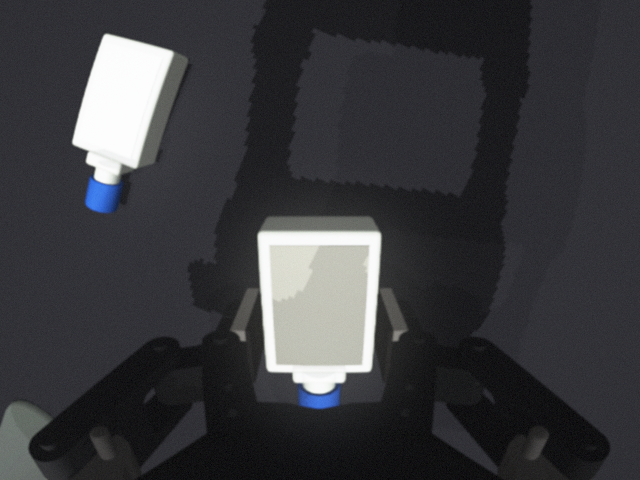

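```bash
python3 - <<'E'
from h import *
np.set_printoptions(precision=4,suppress=True)
s=bot.read_state();R=Ro.from_rotvec(s["tcp_rot"]).as_matrix()
C=np.array([rayplane("wrist",*q,.025,s) for q in [(259,235),(380,232),(376,373),(265,373)]])
print((C-s["tool_pos"])@R); print(((C-s["tool_pos"])@R).mean(0))
E
```

```text
[[-0.0224 -0.0136  0.0366]
 [ 0.0215 -0.0136  0.0377]
 [ 0.024  -0.0135 -0.0257]
 [-0.0239 -0.0135 -0.0256]]
[-0.0002 -0.0135  0.0058]
```

Emit:
play_rows:
  motion:
    - [[0,0,0.05],[0,0,0]]
    - [[0,0,0.15],[0,0,0]]
    - [[0,0,0.3],[0,0,0]]
    - [[0,0,0.4],[0,0,0]]
    - [[0,0,0.4],[0,0,0]]

```text
time: 4.97
tool_pos: [0.5299, 0.2177, 0.1762]
tcp_rot: [-0.979, -1.53, 1.515]
wrist_force: [0.7, -0.4, -1.2]
width: 0.528
```

Emit:
play_rows:
  motion:
    - [[-0.07,-0.49,0.1],[0,0,-0.9]]
    - [[-0.07,-0.49,0.1],[0,0,-0.9]]
    - [[-0.07,-0.49,0.1],[0,0,-0.9]]
    - [[-0.07,-0.49,0.1],[0,0,-0.9]]
    - [[-0.07,-0.49,0.1],[0,0,-0.9]]
    - [[-0.07,-0.49,0.1],[0,0,-0.9]]
    - [[-0.07,-0.49,0.1],[0,0,-0.9]]
    - [[-0.07,-0.49,0.1],[0,0,-0.9]]

```text
time: 5.98
tool_pos: [0.4985, 0.0215, 0.2097]
tcp_rot: [-1.325, -1.007, 1.008]
wrist_force: [-0.5, 0.1, -0.3]
width: 0.531
```

```bash
python3 - <<'E'
from h import *
np.set_printoptions(precision=4,suppress=True)
s=bot.read_state();np.save("s4.npy",np.r_[s["tool_pos"],s["tcp_rot"]])
p,d=cams.read_camera("wrist");cv2.imwrite("pics/w4.png",p[:,:,::-1]);np.save("w4d.npy",d)
for l in("holder","knob_grip","bay","stop","cam"):
    for k in cams.mark_of("wrist",l):print(l,k["conf"],towld("wrist",k["xyz"],s))
E
```

```text
holder 0.67 [[ 0.5918 -0.1518  0.0006]]
holder 0.27 [[ 0.3993 -0.3773 -0.0006]]
knob_grip 0.72 [[ 0.5299 -0.1336  0.0599]]
bay 0.85 [[ 0.5834 -0.1467  0.0096]]
stop 0.8 [[ 0.6161 -0.1608  0.0062]]
cam 0.79 [[ 0.5259 -0.1355  0.0066]]
```

View pics/w4.png

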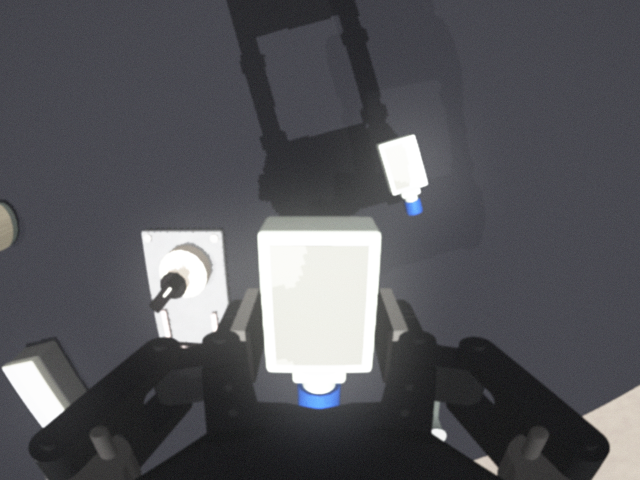

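Emit:
play_rows:
  motion:
    - [[0.395,-0.472,0],[0,0,0]]
    - [[0.395,-0.472,0],[0,0,0]]
    - [[0.395,-0.472,0],[0,0,0]]
    - [[0.395,-0.472,0],[0,0,0]]
    - [[0.395,-0.472,0],[0,0,0]]
    - [[0.395,-0.472,0],[0,0,0]]
    - [[0.395,-0.472,0],[0,0,0]]

```text
time: 7.15
tool_pos: [0.656, -0.1671, 0.2102]
tcp_rot: [-1.325, -1.006, 1.006]
wrist_force: [-0.2, 0.2, -0.6]
width: 0.53
```

```bash
python3 - <<'E'
from h import *
np.set_printoptions(precision=4,suppress=True)
s=bot.read_state();np.save("s5.npy",np.r_[s["tool_pos"],s["tcp_rot"]])
p,d=cams.read_camera("wrist");cv2.imwrite("pics/w5.png",p[:,:,::-1]);np.save("w5d.npy",d)
R=Ro.from_rotvec(s["tcp_rot"]).as_matrix();print(R,np.degrees(np.arctan2(R[1,0],R[0,0])))
for l in("holder","knob_grip","bay","stop","cam"):
    for k in cams.mark_of("wrist",l):print(l,k["conf"],towld("wrist",k["xyz"],s))
cv2.imwrite("pics/w5c.png",cv2.resize(p[20:220,220:420,::-1],None,fx=3,fy=3,interpolation=cv2.INTER_CUBIC))
E
```

```text
[[ 0.2688 -0.0004 -0.9632]
 [ 0.9632  0.0003  0.2688]
 [ 0.0002 -1.      0.0004]] 74.40675680281211
holder 0.74 [[ 0.5913 -0.1521 -0.0039]]
knob_grip 0.87 [[ 0.5302 -0.1362  0.0584]]
bay 0.63 [[ 0.5827 -0.1496  0.0077]]
stop 0.61 [[ 0.6135 -0.163   0.0097]]
cam 0.58 [[ 0.5292 -0.1353  0.006 ]]
```

View pics/w5.png

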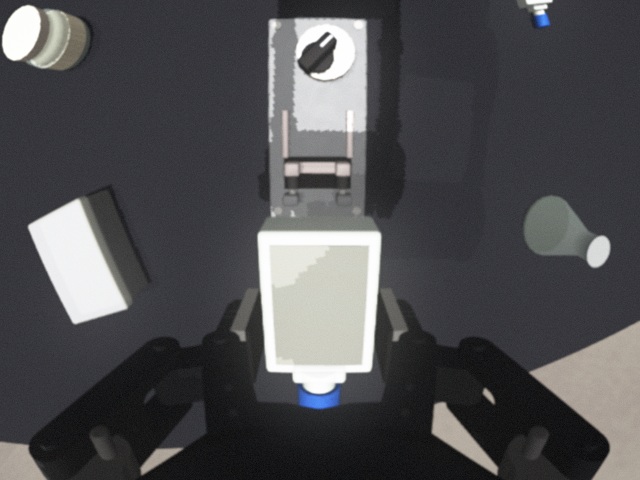

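View pics/w5c.png

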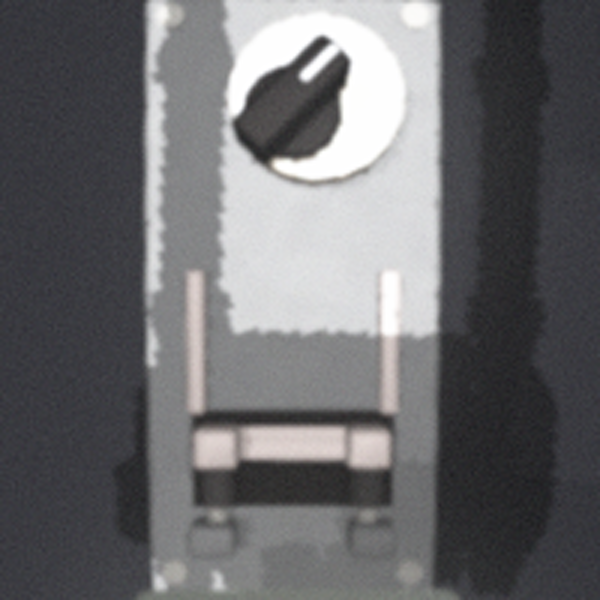

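```bash
python3 - <<'E'
from h import *
np.set_printoptions(precision=4,suppress=True)
a=np.load("s5.npy");s={"tool_pos":a[:3],"tcp_rot":a[3:]}
c=lambda x,y,h:rayplane("wrist",220+x/3,20+y/3,h,s)[:2]
RL=[c(195,271,.018),c(195,412,.018)];RR=[c(389,271,.018),c(389,412,.018)]
print("rails",RL,RR)
for r in(RL,RR): v=r[1]-r[0];print(np.linalg.norm(v),np.degrees(np.arctan2(v[1],v[0])))
th=-np.radians(15.66)
print("sep",np.linalg.norm(RL[0]-RR[0]))
PL,PR=c(218,428,.030),c(369,428,.030)
P=[c(147,100,.01),c(147,360,.01),c(153,560,.01),c(440,100,.01),c(440,330,.01)]
print("plate edge",P, np.degrees(np.arctan2(*(P[2]-P[0])[::-1])),np.degrees(np.arctan2(*(P[4]-P[3])[::-1])))
mid=(RL[1]+RR[1]+RL[0]+RR[0])/4
print("railmid",mid,"screws",[c(*q,.01) for q in[(172,13),(414,13),(175,572),(411,572)]])
kn=c(292,98,.06);print("knob bar mid",c((237+348)/2,(130+55)/2,.073),"bar ends",c(322,38,.073),c(255,150,.073), c(325,60,.073),c(303,80,.073))
from numpy import cos,sin
for nm,t in(("plate",-15.66),):
    t=np.radians(t);ex=np.array([cos(t),sin(t)]);ey=np.array([-sin(t),cos(t)])
    o=mid-3*1e-3*ex
    print("origin",o)
    for n,q in(("PL",PL),("PR",PR),("RL0",RL[0]),("RL1",RL[1]),("RR0",RR[0]),("RR1",RR[1]),("p0",P[0]),("p3",P[3])): print(n,((q-o)@ex)*1e3,((q-o)@ey)*1e3)
E
```

```text
rails [array([ 0.5618, -0.1727]), array([ 0.6025, -0.1845])] [array([ 0.5772, -0.1177]), array([ 0.6182, -0.1287])]
0.0424045031196401 -16.193317516228458
0.042387387337575994 -15.078926516989988
sep 0.05716655725746709
plate edge [array([ 0.5054, -0.1727]), array([ 0.5833, -0.195 ]), array([ 0.644 , -0.2116]), array([ 0.5292, -0.0876]), array([ 0.5985, -0.1066])] -15.658247456595765 -15.343014713326731
railmid [ 0.5899 -0.1509] screws [array([ 0.4804, -0.158 ]), array([ 0.5002, -0.0875]), array([ 0.6496, -0.206 ]), array([ 0.6697, -0.1343])]
knob bar mid [ 0.5284 -0.1334] bar ends [ 0.5165 -0.1225] [ 0.5402 -0.1462] [ 0.5223 -0.1234] [ 0.5259 -0.13  ]
origin [ 0.587  -0.1501]
PL 27.940261487966342 -21.295469677311665
PR 27.918663413692897 22.277600372609793
RL0 -18.197533704502227 -28.592070836488322
RL1 24.205132431541564 -28.986772469082137
RR0 -18.19640312444864 28.574486409799057
RR1 24.188804397409594 29.004356895771433
p0 -72.51787944704205 -43.84148388760183
p3 -72.52132505638421 44.57289492288452
```

```bash
python3 - <<'E'
from h import *
np.set_printoptions(precision=4,suppress=True)
a=np.load("s5.npy");s={"tool_pos":a[:3],"tcp_rot":a[3:]}
c=lambda x,y,h:rayplane("wrist",220+x/3,20+y/3,h,s)[:2]
t=np.radians(-15.6);ex=np.array([np.cos(t),np.sin(t)]);ey=np.array([-ex[1],ex[0]]);o=np.array([.587,-.1501])
for q in [(318,182,.014),(318,182,.032),(318,14,.032),(229,95,.032),(405,95,.032),(292,98,.073),(292,98,.046),(218,412,.01),(369,412,.01)]:
    w=c(*q);print(q,(w-o)@ex*1e3,(w-o)@ey*1e3)
E
```

```text
(318, 182, 0.014) -45.23940247256486 7.738730551169022
(318, 182, 0.032) -43.019530777213156 7.392590983798644
(318, 14, 0.032) -93.26626721975951 7.433025138998768
(229, 95, 0.032) -68.8342908919085 -17.612669844835334
(405, 95, 0.032) -69.13593212096912 31.92502522507954
(292, 98, 0.073) -59.51867402951506 0.2462302922812443
(292, 98, 0.046) -64.9356990756237 0.14980208440642792
(218, 412, 0.01) 24.954715733695068 -22.653378950918885
(369, 412, 0.01) 24.98116029792385 23.52119044400345
```

Emit:
play_rows:
  motion:
    - [[-0.179,0.044,-0.1],[0,0,0]]
    - [[-0.179,0.044,-0.2],[0,0,0]]
    - [[-0.179,0.044,-0.275],[0,0,0]]
    - [[-0.179,0.044,-0.275],[0,0,0]]
    - [[-0.179,0.044,-0.275],[0,0,0]]

```text
time: 8.07
tool_pos: [0.5864, -0.1508, 0.1017]
tcp_rot: [-1.328, -1.007, 1.005]
wrist_force: [0.4, -0.3, -0.0]
width: 0.529
```

```bash
cat > st.py <<'E'
from h import *
np.set_printoptions(precision=4,suppress=True)
s=bot.read_state();R=Ro.from_rotvec(s["tcp_rot"]).as_matrix()
t=np.radians(-15.6);ex=np.array([np.cos(t),np.sin(t)]);ey=np.array([-ex[1],ex[0]]);o=np.array([.587,-.1501])
w=s["tool_pos"][:2]-o
print(s["time"],s["tool_pos"],"phi",np.degrees(np.arctan2(R[1,0],R[0,0])),"tilt",R[:,1],"hold xy",w@ex*1e3,w@ey*1e3,"F",s["wrist_force"],"T",s["torque"],"w",s["width"],"qv",s["joint_vel"],"j6",s["q"][5])
E
python3 - <<'E'
from h import *
exec(open("st.py").read())
p,d=cams.read_camera("wrist");cv2.imwrite("pics/w6.png",p[:,:,::-1])
exec(open("st.py").read())
E
```

```text
8.075 [ 0.5864 -0.1508  0.1017] phi 74.36516546511467 tilt [ 0.0025 -0.0007 -1.    ] hold xy -0.337749363102876 -0.8588746043374392 F [ 0.4118 -0.3319 -0.0089] T [-0.0196  0.0182 -0.0203] w 0.5286342270361425 qv [ 0.0006 -0.0121 -0.0227  0.0009 -0.0039 -0.0018] j6 -1.5908037247928795
8.125 [ 0.587  -0.1511  0.1024] phi 74.36226660260797 tilt [ 0.0037 -0.0011 -1.    ] hold xy 0.25630534603140775 -0.9417242187214984 F [-0.2601 -0.3692 -0.9184] T [-0.0123 -0.0131 -0.0167] w 0.5313213516738821 qv [ 0.0003 -0.0033 -0.0074 -0.0004 -0.0007 -0.0013] j6 -1.5908365653113996
```

View pics/w6.png

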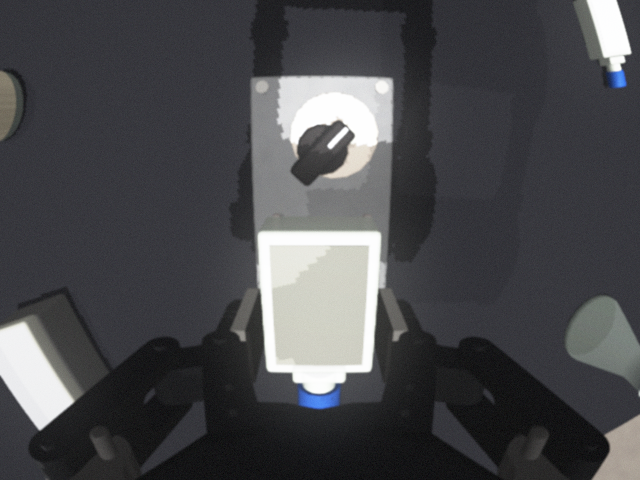

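Emit:
play_rows:
  motion:
    - [[-0.005,0.004,-0.05],[0,0,0]]
    - [[-0.005,0.004,-0.1],[0,0,0]]
    - [[-0.005,0.004,-0.14],[0,0,0]]
    - [[-0.005,0.004,-0.14],[0,0,0]]
    - [[-0.005,0.004,-0.14],[0,0,0]]

```text
time: 8.75
tool_pos: [0.5832, -0.149, 0.0439]
tcp_rot: [-1.326, -1.006, 1.006]
wrist_force: [-0.2, -0.2, -1.1]
width: 0.531
```

```bash
python3 - <<'E'
from h import *
exec(open("st.py").read())
p,d=cams.read_camera("wrist");cv2.imwrite("pics/w7.png",p[:,:,::-1])
a,d=cams.read_camera("top");cv2.imwrite("pics/t7.png",cv2.resize(a[175:290,320:405,::-1],None,fx=5,fy=5))
exec(open("st.py").read())
E
```

```text
8.75 [ 0.5832 -0.149   0.0439] phi 74.35016422927343 tilt [-0.0002  0.0001 -1.    ] hold xy -3.9768897447139233 0.01667439197368136 F [-0.1831 -0.2072 -1.1296] T [ 0.0198  0.0187 -0.0178] w 0.5313398757589121 qv [ 0.0004 -0.0153 -0.0125  0.0015  0.0009  0.0007] j6 -1.5892095500990122
8.85 [ 0.5838 -0.1492  0.0448] phi 74.35007500843564 tilt [ 0.0014 -0.0004 -1.    ] hold xy -3.3198176317427786 0.010427297985647574 F [ 0.2565  0.575  -1.5256] T [-0.0139  0.0229  0.0073] w 0.5288936900858029 qv [-0.0004 -0.0059  0.0005 -0.0009  0.0008  0.0006] j6 -1.5891986913161347
```

View pics/w7.png

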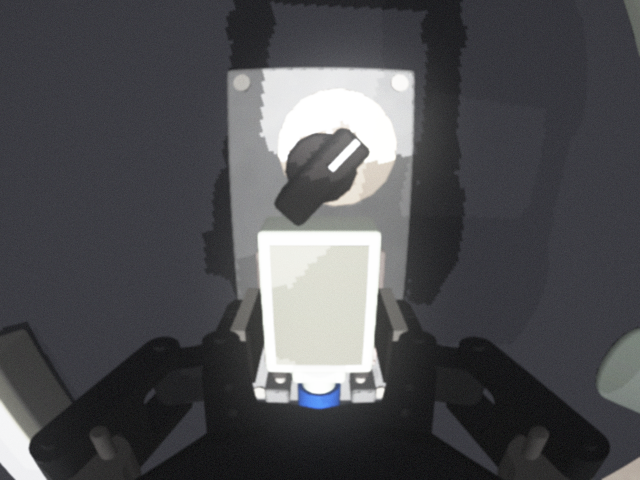

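View pics/t7.png

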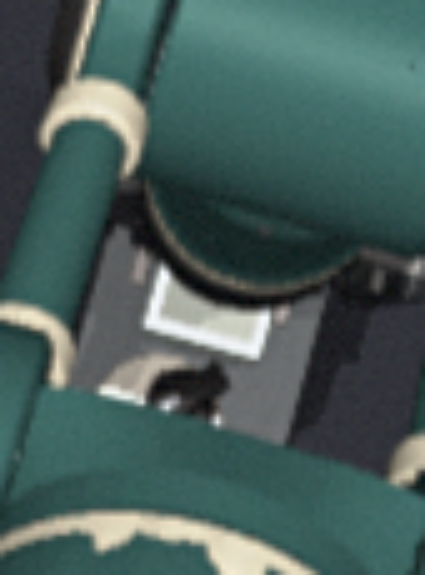

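```bash
python3 - <<'E'
from h import *
exec(open("st.py").read())
p=cv2.imread("pics/w7.png");cv2.imwrite("pics/w7c.png",cv2.resize(p[330:420,240:400],None,fx=5,fy=5,interpolation=cv2.INTER_CUBIC))
for q in [(258,374,.03),(380,374,.03),(338,206,.032),(338,90,.032),(278,148,.032),(397,148,.032),(262,255,.018),(380,255,.018)]:
    w=rayplane("wrist",*q,s)[:2]-o;print(q,w@ex*1e3,w@ey*1e3)
E
```

```text
8.85 [ 0.5838 -0.1492  0.0448] phi 74.35007500843564 tilt [ 0.0014 -0.0004 -1.    ] hold xy -3.3198176317427786 0.010427297985647574 F [ 0.2565  0.575  -1.5256] T [-0.0139  0.0229  0.0073] w 0.5288936900858029 qv [-0.0004 -0.0059  0.0005 -0.0009  0.0008  0.0006] j6 -1.5891986913161347
(258, 374, 0.03) 46.09916438149795 -33.20047553187964
(380, 374, 0.03) 46.18426491102074 31.412635465830757
(338, 206, 0.032) -44.21540952951672 7.262659159023193
(338, 90, 0.032) -92.99722766049157 6.968647750216067
(278, 148, 0.032) -68.9823469514984 -17.744084410008764
(397, 148, 0.032) -69.32539581589639 31.814572323655437
(262, 255, 0.018) -16.9892543963254 -28.503593530264848
(380, 255, 0.018) -16.910748066041 28.818967692822916
```

View pics/w7c.png

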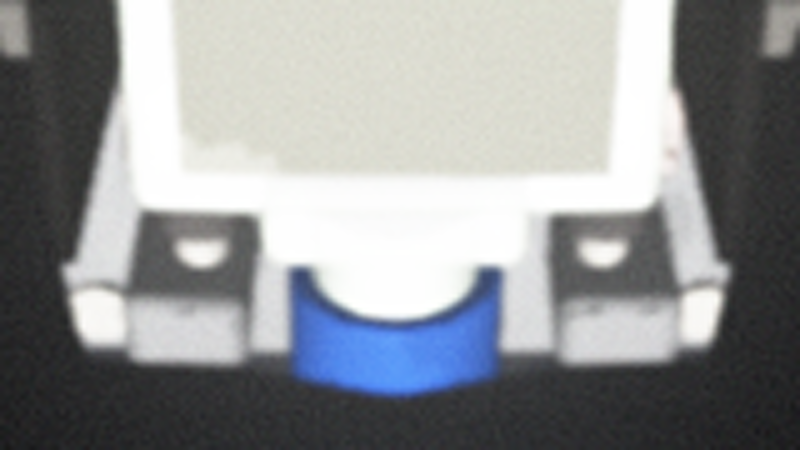

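Emit:
play_rows:
  motion:
    - [[0.001,0,-0.006],[0,0,0]]
    - [[0.001,0,-0.012],[0,0,0]]
    - [[0.001,0,-0.018],[0,0,0]]
    - [[0.001,0,-0.024],[0,0,0]]
    - [[0.001,0,-0.03],[0,0,0]]
    - [[0.001,0,-0.03],[0,0,0]]

```text
time: 9.6
tool_pos: [0.5832, -0.1489, 0.0317]
tcp_rot: [-1.326, -1.005, 1.006]
wrist_force: [-0.8, -0.5, -0.8]
width: 0.526
```

```bash
python3 - <<'E'
from h import *
p,d=cams.read_camera("wrist");cv2.imwrite("pics/w8.png",p[:,:,::-1])
exec(open("st.py").read())
E
```

```text
9.65 [ 0.5833 -0.1489  0.0319] phi 74.3545786720434 tilt [-0.0003  0.0001 -1.    ] hold xy -3.8623999583859727 0.14031455286980218 F [-0.4861 -0.0907 -0.5412] T [-0.0099 -0.0397 -0.0156] w 0.5317223074565414 qv [ 0.001  -0.0027 -0.0013 -0.0007 -0.0014  0.0007] j6 -1.589040683309605
```

View pics/w8.png

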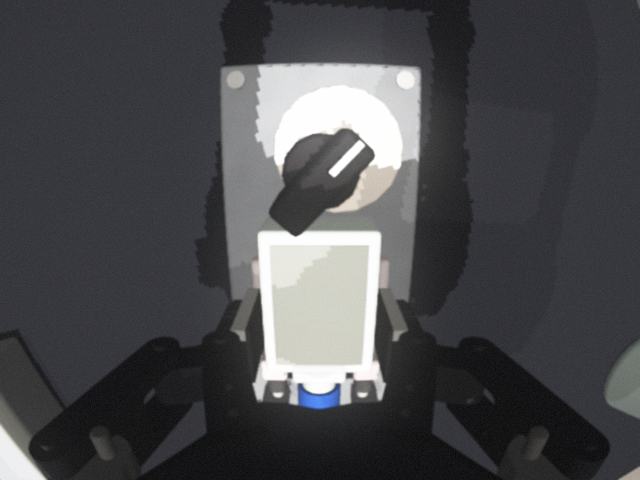

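Emit:
play_rows:
  motion:
    - [[0.0025,-0.001,-0.006],[0,0,0]]
    - [[0.0025,-0.001,-0.012],[0,0,0]]
    - [[0.0025,-0.001,-0.018],[0,0,0]]
    - [[0.0025,-0.001,-0.021],[0,0,0]]
    - [[0.0025,-0.001,-0.021],[0,0,0]]

```text
time: 10.28
tool_pos: [0.5843, -0.1493, 0.0235]
tcp_rot: [-1.326, -1.006, 1.006]
wrist_force: [-0.6, 0.1, -0.3]
width: 0.528
```

```bash
python3 - <<'E'
from h import *
p,d=cams.read_camera("wrist");cv2.imwrite("pics/w9.png",p[:,:,::-1])
exec(open("st.py").read())
cv2.imwrite("pics/w9c.png",cv2.resize(p[200:420,230:410,::-1],None,fx=4,fy=4,interpolation=cv2.INTER_CUBIC)[:600])
cv2.imwrite("pics/w9c.png",cv2.resize(p[220:420,200:440,::-1],None,fx=3,fy=3,interpolation=cv2.INTER_CUBIC)[:600])
E
```

```text
10.325 [ 0.5844 -0.1493  0.0236] phi 74.35254635802134 tilt [-0.0001  0.     -1.    ] hold xy -2.7170828870007497 0.03394468154828724 F [-0.4345  0.0064  0.2587] T [-0.0224 -0.0238  0.0275] w 0.5278407474831343 qv [-0.0022 -0.0043 -0.0056 -0.     -0.0013  0.0008] j6 -1.589190466327963
```

View pics/w9c.png

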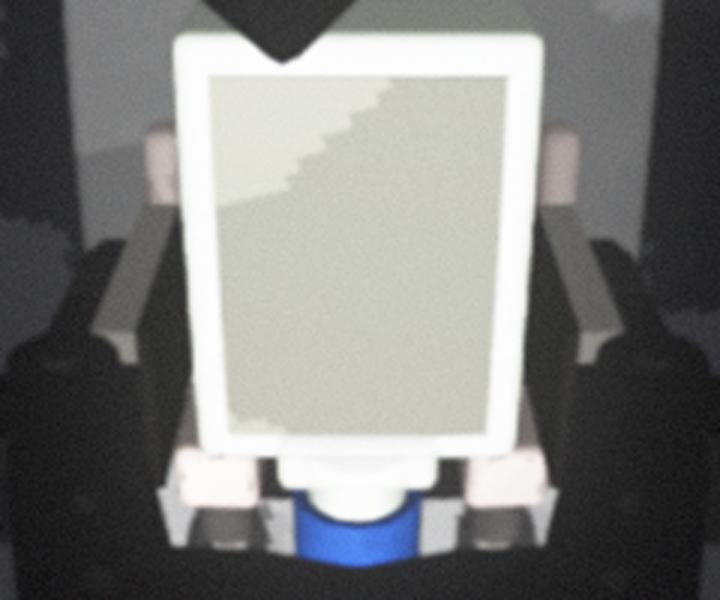

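The neck sits centred between the posts at crop (218,475)/(506,475), the body is between the rails, and there is no contact force. I'll lower the last 2 mm.

Emit:
play_rows:
  motion:
    - [[0.001,0,-0.003],[0,0,0]]
    - [[0.001,0,-0.005],[0,0,0]]
    - [[0.001,0,-0.005],[0,0,0]]

```text
time: 10.7
tool_pos: [0.5848, -0.1493, 0.0216]
tcp_rot: [-1.326, -1.006, 1.006]
wrist_force: [0.3, -1.4, -1.0]
width: 0.53
```

Emit:
play_rows:
  motion:
    - [[0,0,-0.0025],[0,0,0]]
    - [[0,0,-0.0025],[0,0,0]]

```text
time: 10.95
tool_pos: [0.5849, -0.1494, 0.0215]
tcp_rot: [-1.326, -1.006, 1.006]
wrist_force: [-2.7, 1.2, 4.9]
width: 0.53
```

Emit:
play_rows:
  motion:
    - [[0,0,0.001],[0,0,0]]
    - [[0,0,0.001],[0,0,0]]
    - [[0,0,0.001],[0,0,0]]
    - [[0,0,0.001],[0,0,0]]
  gripper: 0.2

```text
time: 11.45
tool_pos: [0.5848, -0.1494, 0.0209]
tcp_rot: [-1.326, -1.006, 1.006]
wrist_force: [0.1, 1.0, 0.3]
width: 0.803
```

```bash
python3 - <<'E'
from h import *
p,d=cams.read_camera("wrist");cv2.imwrite("pics/w10.png",p[:,:,::-1])
exec(open("st.py").read())
E
```

```text
11.5 [ 0.5848 -0.1493  0.0209] phi 74.35364587314349 tilt [-0.0002  0.     -1.    ] hold xy -2.3446545800039553 0.12459692289089899 F [ 0.2062 -0.2987 -0.1365] T [-0.0002 -0.0247  0.0054] w 0.8033787298402113 qv [ 0.0027  0.0018  0.0007  0.0004 -0.0006 -0.0014] j6 -1.588995987579973
```

View pics/w10.png

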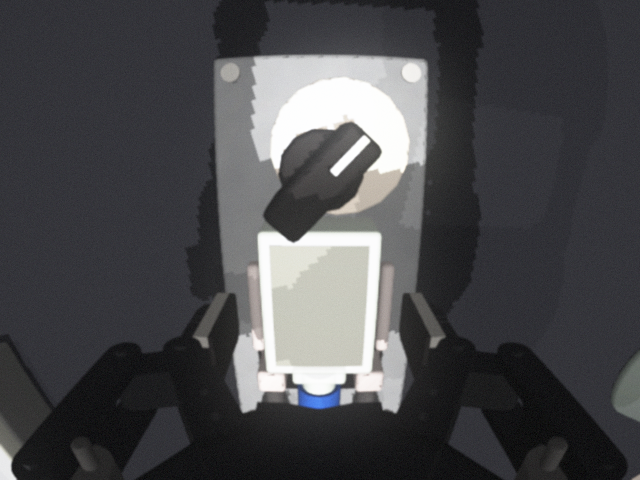

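Emit:
play_rows:
  motion:
    - [[0,0,0.05],[0,0,0]]
    - [[0,0,0.15],[0,0,0]]
    - [[0,0,0.25],[0,0,0]]
    - [[0,0,0.28],[0,0,0]]
    - [[0,0,0.28],[0,0,0]]

```text
time: 12.12
tool_pos: [0.5857, -0.1496, 0.1348]
tcp_rot: [-1.329, -1.008, 1.005]
wrist_force: [0.7, -0.0, -0.2]
width: 0.8
```

```bash
python3 - <<'E'
from h import *
np.set_printoptions(precision=4,suppress=True)
s=bot.read_state();np.save("s11.npy",np.r_[s["tool_pos"],s["tcp_rot"]])
p,d=cams.read_camera("wrist");cv2.imwrite("pics/w11.png",p[:,:,::-1])
for l in("knob_grip","cam","flask"):
    for k in cams.mark_of("wrist",l):print(l,k["conf"],towld("wrist",k["xyz"],s))
cv2.imwrite("pics/w11c.png",cv2.resize(p[50:250,230:430,::-1],None,fx=3,fy=3,interpolation=cv2.INTER_CUBIC))
exec(open("st.py").read())
E
```

```text
knob_grip 0.61 [[ 0.5294 -0.1303  0.0568]]
flask 0.89 [[ 0.4815  0.1063 -0.0037]]
flask 0.77 [[ 0.5797 -0.1508  0.0133]]
12.325 [ 0.5834 -0.1489  0.131 ] phi 74.3504711820334 tilt [-0.0034  0.001  -1.    ] hold xy -3.7767829078128474 0.14776925362012802 F [-0.2557 -0.3885 -0.5161] T [ 0.0064 -0.0075 -0.0308] w 0.8014850904302814 qv [-0.0016  0.0035 -0.0042  0.0012  0.0016 -0.0017] j6 -1.5889875351992457
```

View pics/w11c.png

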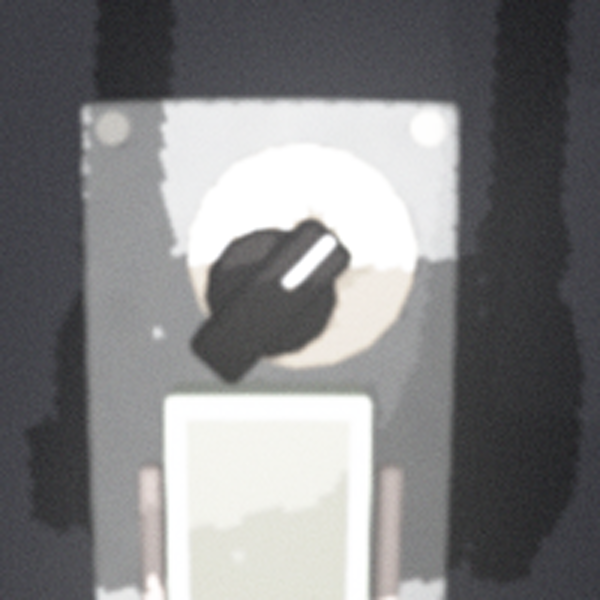

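View pics/w11.png

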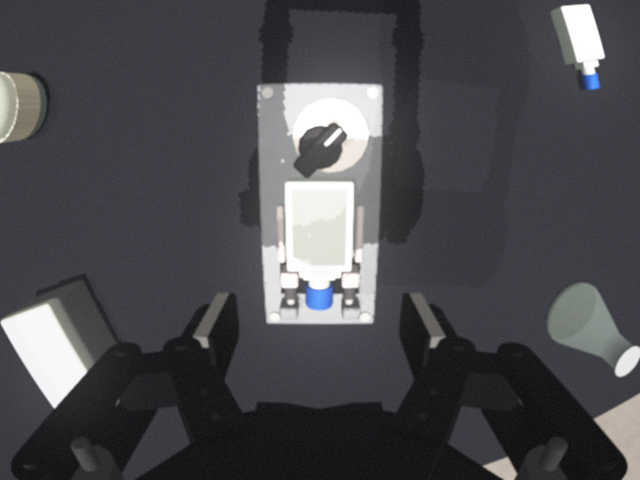

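```bash
python3 - <<'E'
from h import *
a=np.load("s11.npy");s={"tool_pos":a[:3],"tcp_rot":a[3:]}
c=lambda x,y,h:rayplane("wrist",230+x/3,50+y/3,h,s)[:2]
A,B=c(330,241,.073),c(212,363,.073);v=A-B
print(A,B,(A+B)/2,np.linalg.norm(v),np.degrees(np.arctan2(v[1],v[0])))
A,B=c(330,238,.073),c(288,287,.073);v=A-B;print("line",np.degrees(np.arctan2(v[1],v[0])))
for X,Y in(((311,220),(192,345)),((350,262),(232,382))):
    v=c(*X,.073)-c(*Y,.073);print("edge",np.degrees(np.arctan2(v[1],v[0])))
q=np.array([c(188,255,.032),c(418,260,.032),c(305,143,.032),c(302,367,.032)]);print("cam",q,q[:2].mean(0),q[2:].mean(0))
# flask
C=np.array([c(165,396,.035),c(372,396,.035)]);print("flask back",C.mean(0))
for h,n in((.035,'fl'),):
  F=np.array([rayplane("wrist",u,v,h,s)[:2] for u,v in((286,183),(354,183),(351,271),(289,271))]);print(F.mean(0),F)
E
```

```text
[ 0.51906844 -0.12002153] [ 0.53485484 -0.14666073] [ 0.52696164 -0.13334113] 0.03096542552613464 120.6509933116239
line 124.3793493461885
edge 120.96208871526733
edge 120.32560326896377
cam [[ 0.51487129 -0.14837438]
 [ 0.52914098 -0.10045115]
 [ 0.49811601 -0.11743185]
 [ 0.54543672 -0.13117712]] [ 0.52200614 -0.12441277] [ 0.52177637 -0.12430448]
flask back [ 0.54915357 -0.13986407]
[ 0.57981586 -0.14808901] [[ 0.54386958 -0.16121643]
 [ 0.55590477 -0.11823743]
 [ 0.61563265 -0.13546556]
 [ 0.60385642 -0.17743661]]
```

Emit:
play_rows:
  motion:
    - [[-0.141,0.039,-0.02],[0,0,-0.97]]
    - [[-0.141,0.039,-0.06],[0,0,-0.97]]
    - [[-0.141,0.039,-0.078],[0,0,-0.97]]
    - [[-0.141,0.039,-0.078],[0,0,-0.97]]
    - [[-0.141,0.039,-0.078],[0,0,-0.97]]
    - [[-0.141,0.039,-0.078],[0,0,-0.97]]
    - [[-0.141,0.039,-0.078],[0,0,-0.97]]
  gripper: 0.45

```text
time: 13.2
tool_pos: [0.5284, -0.1337, 0.1017]
tcp_rot: [-1.529, -0.421, 0.422]
wrist_force: [0.7, 0.9, -0.1]
width: 0.55
```

```bash
python3 - <<'E'
from h import *
p,d=cams.read_camera("wrist");cv2.imwrite("pics/w12.png",p[:,:,::-1])
exec(open("st.py").read())
E
```

```text
13.25 [ 0.5285 -0.1338  0.1018] phi 30.779978933807257 tilt [-0.0001  0.     -1.    ] hold xy -60.782913683506266 0.00367059720901458 F [-0.3116 -0.2898  0.0298] T [ 0.0039 -0.0184  0.0182] w 0.549122922314684 qv [ 0.0013 -0.0035  0.0008  0.0011  0.0016  0.0063] j6 -0.8308082915224619
```

View pics/w12.png

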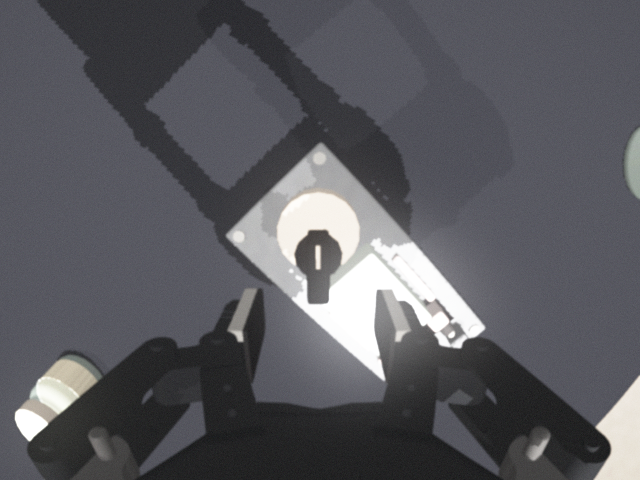

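Knob bar is vertical in the image at (318,270), centred between the pads, so the yaw is right. I'll descend and check.

Emit:
play_rows:
  motion:
    - [[-0.003,0.001,-0.04],[0,0,0]]
    - [[-0.003,0.001,-0.08],[0,0,0]]
    - [[-0.003,0.001,-0.11],[0,0,0]]
    - [[-0.003,0.001,-0.127],[0,0,0]]
    - [[-0.003,0.001,-0.127],[0,0,0]]
    - [[-0.003,0.001,-0.127],[0,0,0]]

```text
time: 14.0
tool_pos: [0.5277, -0.1335, 0.0515]
tcp_rot: [-1.53, -0.421, 0.419]
wrist_force: [1.1, 1.1, 0.6]
width: 0.552
```

```bash
python3 - <<'E'
from h import *
p,d=cams.read_camera("wrist");cv2.imwrite("pics/w13.png",p[:,:,::-1])
exec(open("st.py").read())
E
```

```text
14.05 [ 0.5279 -0.1335  0.0517] phi 30.704325603159653 tilt [ 0.0011 -0.0003 -1.    ] hold xy -61.42526833623478 0.05586910486146566 F [ 0.2245 -0.9813  0.4424] T [ 0.0011 -0.033   0.0002] w 0.5509461291661277 qv [-0.0021 -0.0037 -0.0026  0.0004 -0.0008 -0.0006] j6 -0.8294302892574635
```

View pics/w13.png

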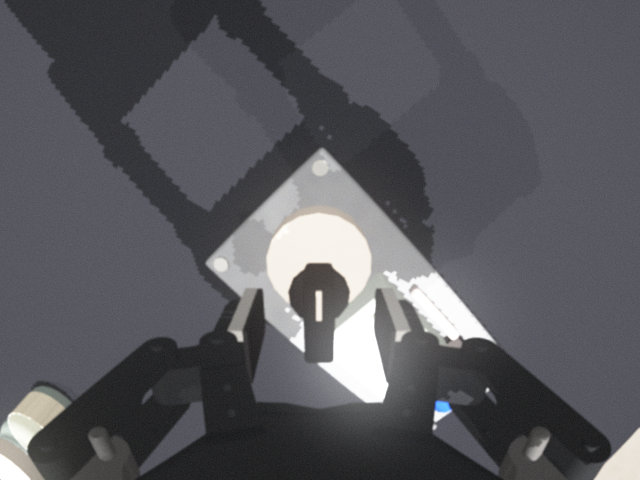

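Emit:
play_rows:
  motion:
    - [[0,0,0],[0,0,0]]
    - [[0,0,0],[0,0,0]]
    - [[0,0,0],[0,0,0]]
    - [[0,0,0],[0,0,0]]
    - [[0,0,0],[0,0,0]]
  gripper: 1
  squeeze: 70

```text
time: 14.68
tool_pos: [0.5276, -0.1335, 0.0517]
tcp_rot: [-1.53, -0.421, 0.42]
wrist_force: [-1.1, 1.6, 5.2]
width: 0.127
```

```bash
python3 st.py
```

```text
14.675 [ 0.5276 -0.1335  0.0517] phi 30.70947360549724 tilt [ 0.0008 -0.0002 -1.    ] hold xy -61.64956042083761 0.07359988745921313 F [-1.072   1.6454  5.2433] T [0.1313 0.2558 0.0817] w 0.1266031161736404 qv [ 0.0009  0.0013  0.      0.0016  0.0018 -0.0006] j6 -0.8294944996421789
```

Emit:
play_rows:
  motion:
    - [[0,0,0],[0,0,-0.12]]
    - [[0,0,0],[0,0,-0.24]]
    - [[0,0,0],[0,0,-0.36]]
    - [[0,0,0],[0,0,-0.48]]

```text
time: 15.18
tool_pos: [0.5273, -0.1335, 0.0516]
tcp_rot: [-1.568, -0.123, 0.123]
wrist_force: [-1.7, 1.1, 6.2]
width: 0.124
```

```bash
python3 st.py
```

```text
15.175 [ 0.5273 -0.1335  0.0516] phi 8.94874222746614 tilt [ 0.     -0.0004 -1.    ] hold xy -61.92487879600093 -0.10006952153335463 F [-1.7477  1.1141  6.1619] T [-0.0408  0.4029  0.1594] w 0.12442048376612226 qv [-0.0006  0.0011 -0.0014 -0.0022  0.002   0.7448] j6 -0.44948725594977657
```

Emit:
play_rows:
  motion:
    - [[0,0,0],[0,0,-0.06]]
    - [[0,0,0],[0,0,-0.12]]
    - [[0,0,0],[0,0,-0.18]]

```text
time: 15.55
tool_pos: [0.5272, -0.1335, 0.0516]
tcp_rot: [-1.571, -0.013, 0.013]
wrist_force: [-2.6, 0.6, 7.1]
width: 0.122
```

```bash
cat > k.py <<'E'
from h import *
s=bot.read_state();R=Ro.from_rotvec(s["tcp_rot"]).as_matrix();f=np.degrees(np.arctan2(R[1,0],R[0,0]))
print("t",s["time"],"turned",round(np.radians(30.71-f),4),"Tz",s["torque"][2].round(3),"F",s["wrist_force"].round(1),"j6tau",s["joint_torque"][5].round(3),"v6",s["joint_vel"][5].round(3),s["tool_pos"].round(4))
E
python3 k.py; python3 - <<'E'
from h import *
p,d=cams.read_camera("wrist");cv2.imwrite("pics/w14.png",p[:,:,::-1])
E
python3 k.py
```

```text
t 15.55 turned 0.5196 Tz 0.233 F [-2.6  0.6  7.1] j6tau -0.24 v6 0.374 [ 0.5272 -0.1335  0.0516]
t 15.6 turned 0.5213 Tz 0.017 F [-2.8  0.   6.2] j6tau 0.124 v6 -0.063 [ 0.5272 -0.1336  0.0516]
```

View pics/w14.png

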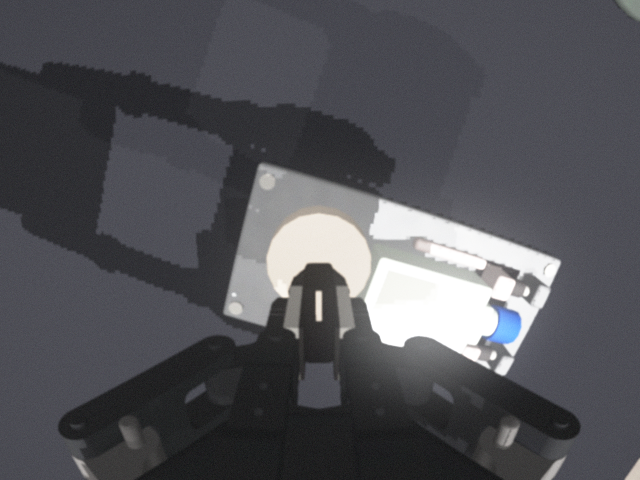

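Emit:
play_rows:
  motion:
    - [[0,0,0],[0,0,-0.05]]
    - [[0,0,0],[0,0,-0.1]]

```text
time: 15.85
tool_pos: [0.5272, -0.1336, 0.0517]
tcp_rot: [-1.571, 0.049, -0.048]
wrist_force: [-2.5, 0.5, 6.8]
width: 0.123
```

```bash
python3 k.py
```

```text
t 15.85 turned 0.5979 Tz 0.153 F [-2.5  0.5  6.8] j6tau -0.176 v6 0.311 [ 0.5272 -0.1336  0.0517]
```

Emit:
play_rows:
  motion:
    - [[0,0,0],[0,0,-0.05]]
    - [[0,0,0],[0,0,-0.1]]

```text
time: 16.1
tool_pos: [0.5271, -0.1336, 0.0517]
tcp_rot: [-1.568, 0.111, -0.11]
wrist_force: [-2.7, 0.0, 7.5]
width: 0.126
```

```bash
python3 k.py
```

```text
t 16.1 turned 0.6764 Tz 0.206 F [-2.7  0.   7.5] j6tau -0.165 v6 0.313 [ 0.5271 -0.1336  0.0517]
```

Emit:
play_rows:
  motion:
    - [[0,0,0],[0,0,-0.05]]
    - [[0,0,0],[0,0,-0.1]]

```text
time: 16.35
tool_pos: [0.527, -0.1335, 0.0517]
tcp_rot: [-1.564, 0.172, -0.171]
wrist_force: [-4.1, 1.0, 7.7]
width: 0.122
```

```bash
python3 k.py
```

```text
t 16.35 turned 0.755 Tz 0.169 F [-4.1  1.   7.7] j6tau -0.165 v6 0.311 [ 0.527  -0.1335  0.0517]
```

Emit:
play_rows:
  motion:
    - [[0,0,0],[0,0,-0.05]]
    - [[0,0,0],[0,0,-0.1]]

```text
time: 16.6
tool_pos: [0.5269, -0.1335, 0.0516]
tcp_rot: [-1.559, 0.234, -0.233]
wrist_force: [-2.1, 0.4, 8.0]
width: 0.121
```

```bash
python3 k.py
```

```text
t 16.6 turned 0.8335 Tz 0.165 F [-2.1  0.4  8. ] j6tau -0.164 v6 0.311 [ 0.5269 -0.1335  0.0516]
```

Emit:
play_rows:
  motion:
    - [[0,0,0],[0,0,-0.05]]
    - [[0,0,0],[0,0,-0.1]]

```text
time: 16.85
tool_pos: [0.5268, -0.1335, 0.0517]
tcp_rot: [-1.551, 0.296, -0.294]
wrist_force: [-3.6, 0.3, 7.9]
width: 0.126
```

```bash
python3 k.py
```

```text
t 16.85 turned 0.9117 Tz 0.361 F [-3.6  0.3  7.9] j6tau -0.034 v6 0.312 [ 0.5268 -0.1335  0.0517]
```

Emit:
play_rows:
  motion:
    - [[0,0,0],[0,0,-0.05]]
    - [[0,0,0],[0,0,-0.1]]

```text
time: 17.1
tool_pos: [0.5267, -0.1334, 0.0517]
tcp_rot: [-1.542, 0.357, -0.355]
wrist_force: [-3.9, 0.5, 8.3]
width: 0.126
```

```bash
python3 k.py; python3 - <<'E'
from h import *
p,d=cams.read_camera("wrist");cv2.imwrite("pics/w15.png",p[:,:,::-1])
E
python3 k.py
```

```text
t 17.1 turned 0.99 Tz 0.368 F [-3.9  0.5  8.3] j6tau 0.027 v6 0.311 [ 0.5267 -0.1334  0.0517]
t 17.15 turned 0.9914 Tz 0.222 F [-3.2  1.   8.2] j6tau 0.326 v6 -0.054 [ 0.5267 -0.1334  0.0516]
```

View pics/w15.png

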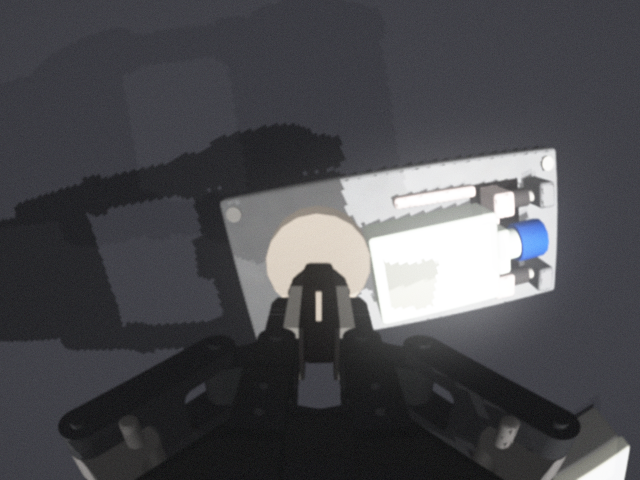

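```bash
cat > cs.py <<'E'
from h import *
import sys
# cam disc left/right visible edge at rows 240..255 in wrist image
def cam(fn):
    p=cv2.imread(fn).astype(int);out=[]
    m=((p[:,:,2]-p[:,:,0])>8)&(p[:,:,2]>130)
    m[:200]=0;m[300:]=0;m[:,:240]=0;m[:,400:]=0
    m=cv2.morphologyEx(m.astype(np.uint8),cv2.MORPH_OPEN,np.ones((3,3)))
    c=max(cv2.findContours(m,cv2.RETR_EXTERNAL,cv2.CHAIN_APPROX_NONE)[0],key=cv2.contourArea)[:,0].astype(float)
    c=c[c[:,1]<262]
    A=np.c_[2*c,np.ones(len(c))];x=np.linalg.lstsq(A,(c**2).sum(1),rcond=None)[0]
    return x[0],x[1],np.sqrt(x[2]+x[0]**2+x[1]**2)
for f in sys.argv[1:]: print(f,np.round(cam(f),2))
E
python3 cs.py pics/w13.png pics/w14.png pics/w15.png
```

```text
pics/w13.png [318.48 257.    51.42]
pics/w14.png [318.41 257.43  51.38]
pics/w15.png [317.68 257.53  51.11]
```

Emit:
play_rows:
  motion:
    - [[0,0,0],[0,0,-0.05]]
    - [[0,0,0],[0,0,-0.1]]

```text
time: 17.4
tool_pos: [0.5266, -0.1334, 0.0516]
tcp_rot: [-1.531, 0.418, -0.416]
wrist_force: [-3.1, 1.1, 8.5]
width: 0.12
```

```bash
python3 k.py; python3 - <<'E'
from h import *
p,d=cams.read_camera("wrist");cv2.imwrite("pics/w16.png",p[:,:,::-1])
E
python3 k.py; python3 cs.py pics/w16.png
```

```text
t 17.4 turned 1.0684 Tz 0.462 F [-3.1  1.1  8.5] j6tau 0.085 v6 0.311 [ 0.5266 -0.1334  0.0516]
t 17.45 turned 1.0698 Tz 0.276 F [-4.1  0.8  7.8] j6tau 0.381 v6 -0.053 [ 0.5267 -0.1334  0.0516]
pics/w16.png [317.5  264.22  52.81]
```

Emit:
play_rows:
  motion:
    - [[0,0,0],[0,0,-0.05]]
    - [[0,0,0],[0,0,-0.1]]

```text
time: 17.7
tool_pos: [0.5266, -0.1333, 0.0516]
tcp_rot: [-1.518, 0.479, -0.477]
wrist_force: [-4.0, 0.5, 9.2]
width: 0.123
```

```bash
python3 k.py; python3 - <<'E'
from h import *
p,d=cams.read_camera("wrist");cv2.imwrite("pics/w17.png",p[:,:,::-1])
E
python3 k.py; python3 cs.py pics/w17.png
```

```text
t 17.7 turned 1.1466 Tz 0.419 F [-4.   0.5  9.2] j6tau 0.158 v6 0.31 [ 0.5266 -0.1333  0.0516]
t 17.75 turned 1.148 Tz 0.355 F [-4.   1.3  8.9] j6tau 0.462 v6 -0.055 [ 0.5266 -0.1333  0.0516]
pics/w17.png [316.69 265.34  52.9 ]
```

View pics/w17.png

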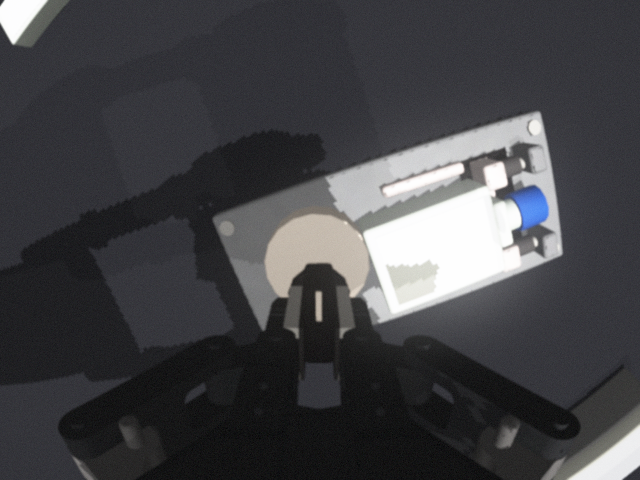

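Emit:
play_rows:
  motion:
    - [[0,0,0],[0,0,-0.05]]
    - [[0,0,0],[0,0,-0.1]]

```text
time: 18.0
tool_pos: [0.5265, -0.1333, 0.0516]
tcp_rot: [-1.503, 0.541, -0.538]
wrist_force: [-4.4, 0.5, 8.9]
width: 0.123
```

```bash
python3 k.py; python3 - <<'E'
from h import *
p,d=cams.read_camera("wrist");cv2.imwrite("pics/w18.png",p[:,:,::-1])
E
python3 k.py; python3 cs.py pics/w18.png
```

```text
t 18.0 turned 1.2253 Tz 0.448 F [-4.4  0.5  8.9] j6tau 0.111 v6 0.312 [ 0.5265 -0.1333  0.0516]
t 18.05 turned 1.2267 Tz 0.305 F [-4.3  1.4  8.3] j6tau 0.407 v6 -0.052 [ 0.5265 -0.1332  0.0516]
pics/w18.png [315.64 266.04  52.79]
```

Emit:
play_rows:
  motion:
    - [[0,0,0],[0,0,-0.05]]
    - [[0,0,0],[0,0,-0.1]]

```text
time: 18.3
tool_pos: [0.5265, -0.1332, 0.0516]
tcp_rot: [-1.486, 0.602, -0.6]
wrist_force: [-3.7, 1.2, 8.8]
width: 0.12
```

```bash
python3 k.py; python3 - <<'E'
from h import *
p,d=cams.read_camera("wrist");cv2.imwrite("pics/w19.png",p[:,:,::-1])
E
python3 k.py; python3 cs.py pics/w19.png
```

```text
t 18.3 turned 1.3045 Tz 0.191 F [-3.7  1.2  8.8] j6tau -0.158 v6 0.314 [ 0.5265 -0.1332  0.0516]
t 18.35 turned 1.3061 Tz 0.069 F [-5.2  1.1  8.3] j6tau 0.142 v6 -0.054 [ 0.5265 -0.1332  0.0516]
pics/w19.png [314.02 266.55  52.84]
```

Emit:
play_rows:
  motion:
    - [[0,0,0],[0,0,-0.04]]
    - [[0,0,0],[0,0,-0.08]]

```text
time: 18.6
tool_pos: [0.5265, -0.1332, 0.0516]
tcp_rot: [-1.472, 0.651, -0.648]
wrist_force: [-4.7, 1.8, 8.7]
width: 0.123
```

```bash
python3 k.py; python3 - <<'E'
from h import *
p,d=cams.read_camera("wrist");cv2.imwrite("pics/w20.png",p[:,:,::-1])
E
python3 k.py; python3 cs.py pics/w20.png
```

```text
t 18.6 turned 1.3677 Tz 0.086 F [-4.7  1.8  8.7] j6tau -0.217 v6 0.248 [ 0.5265 -0.1332  0.0516]
t 18.65 turned 1.3688 Tz 0.093 F [-3.7  0.8 10.5] j6tau 0.077 v6 -0.044 [ 0.5264 -0.1332  0.0516]
pics/w20.png [312.34 266.91  52.77]
```

View pics/w20.png

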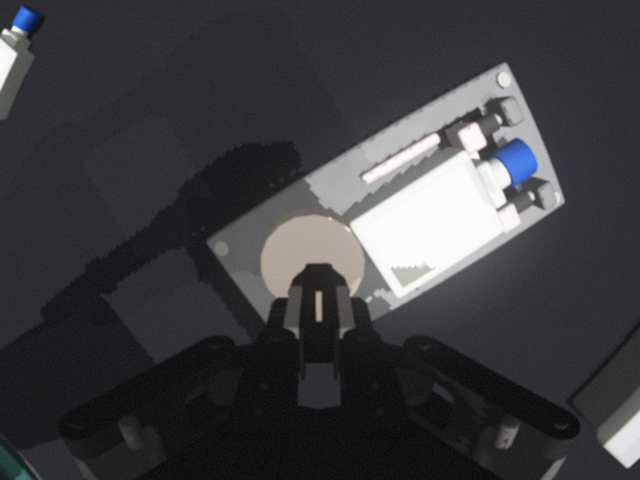

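The torque peaked near 1.15 rad turned, then fell about 0.37 and flattened out. The cam shift in the image gives roughly 0.3 rad of slip, so that was the first click. I'll stop and let go.

Emit:
play_rows:
  motion:
    - [[0,0,0],[0,0,0]]
    - [[0,0,0],[0,0,0]]
    - [[0,0,0],[0,0,0]]
    - [[0,0,0],[0,0,0]]
    - [[0,0,0],[0,0,0]]
  gripper: 0.4

```text
time: 19.27
tool_pos: [0.5272, -0.1334, 0.051]
tcp_rot: [-1.472, 0.649, -0.649]
wrist_force: [0.2, -0.6, -0.6]
width: 0.598
```

Emit:
play_rows:
  motion:
    - [[0,0,0.03],[0,0,0]]
    - [[0,0,0.08],[0,0,0]]
    - [[0,0,0.2],[0,0,0]]
    - [[0,0,0.3],[0,0,0]]
    - [[0,0,0.35],[0,0,0]]
    - [[0,0,0.35],[0,0,0]]

```text
time: 20.02
tool_pos: [0.5291, -0.1339, 0.1943]
tcp_rot: [-1.471, 0.644, -0.654]
wrist_force: [-0.2, -0.6, 0.4]
width: 0.594
```

```bash
python3 - <<'E'
from h import *
s=bot.read_state();np.save("s21.npy",np.r_[s["tool_pos"],s["tcp_rot"]])
p,d=cams.read_camera("wrist");cv2.imwrite("pics/w21.png",p[:,:,::-1])
p,d=cams.read_camera("scene");cv2.imwrite("pics/sc21.png",p[:,:,::-1])
E
python3 k.py
```

```text
t 20.125 turned 1.3667 Tz 0.016 F [-0.5  0.3 -0.1] j6tau -0.0 v6 0.0 [ 0.5269 -0.1333  0.1909]
```

View pics/w21.png

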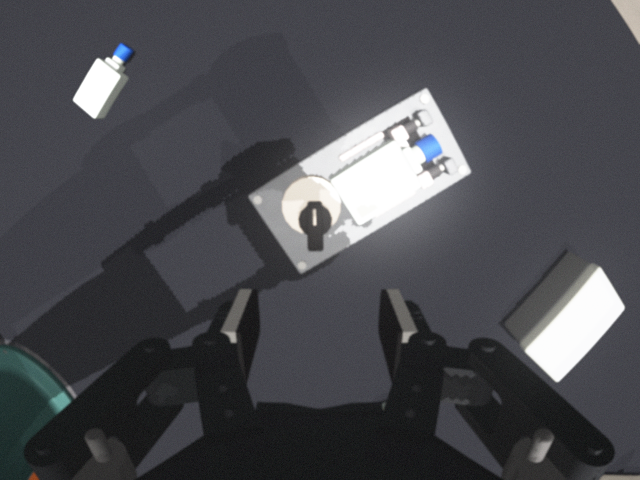

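View pics/sc21.png

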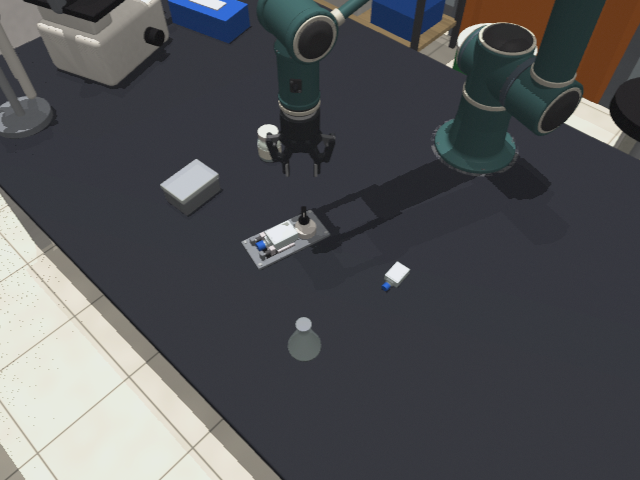

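```bash
python3 - <<'E'
from h import *
p=cv2.imread("pics/w21.png");cv2.imwrite("pics/w21c.png",cv2.resize(p[80:280,240:480],None,fx=3,fy=3,interpolation=cv2.INTER_CUBIC))
E
```

```text
(no output)
```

View pics/w21c.png

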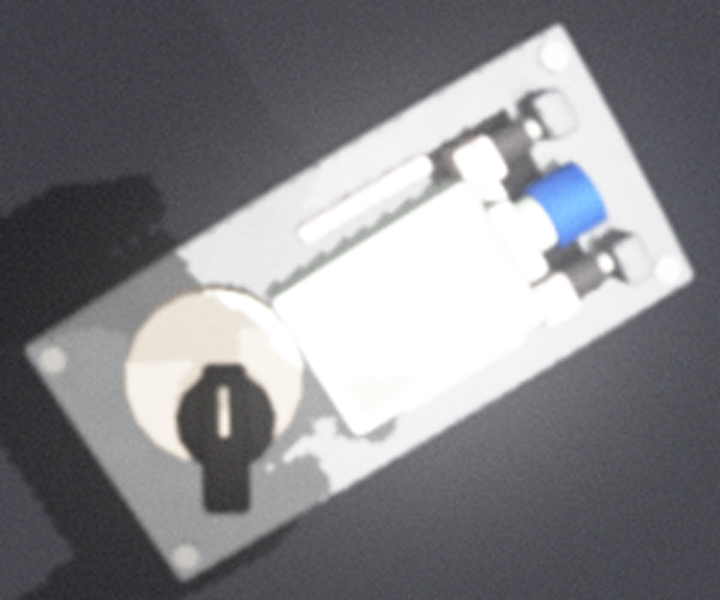

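```bash
python3 - <<'E'
from h import *
a=np.load("s21.npy");s={"tool_pos":a[:3],"tcp_rot":a[3:]}
c=lambda x,y,h:rayplane("wrist",240+x/3,80+y/3,h,s)[:2]
q=np.array([c(124,370,.032),c(302,370,.032),c(213,286,.032)])
# circle through 3 pts
A=np.c_[2*q,np.ones(3)];x=np.linalg.solve(A,(q**2).sum(1));print(x[:2],np.sqrt(x[2]+x[:2]@x[:2]))
v=x[:2]-[.5271,-.1334];print(np.degrees(np.arctan2(v[1],v[0])),np.linalg.norm(v))
A,B=c(222,367,.073),c(227,512,.073);v=A-B;print("knob",np.degrees(np.arctan2(v[1],v[0])),(A+B)/2)
E
```

```text
[ 0.53256845 -0.12392407] 0.024842546793773734
60.01125095523982 0.010940618541231495
knob 44.12557879199494 [ 0.52892739 -0.13178798]
```

```bash
python3 -c "
from workcell import bot
print(bot.finish_job(),bot.read_state()['time'])"
```

```text
the job is handed in; nothing more can be done
the job is handed in; nothing more can be done
```

The larger flask is in the holder, clamped against the posts, and I handed the job in at about 20 s with the gripper clear of everything.

- **Placing:** I gripped the flask by its sides at 25 N and set it down flat between the rails. The contact force on setting down was about 5 N.
- **Clamping:** I turned the knob 1.37 rad clockwise. The torque peaked at about 1.15 rad, then fell by about 0.37 N m and levelled off, which I took as the first click. I stopped there and let go.
- **Last checks:** The final wrist picture shows the flask's shoulders on both posts, its cap between them and the cam against its back. The knob's slip over the cam measured about 0.3 rad, well short of a second click at 0.6. In the last scene picture the other objects looked undisturbed, though the arm partly hid the jar.
- **Less certain:** The slip reading is only good to about 0.05 rad. Image measurements of the bay position disagreed by 1–2 mm, so I aimed for the middle of the gap and felt no sideways contact on the way down.

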